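# Seat a board carrier in the soldering holder

## Task

Get the dark grey board carrier ready for soldering: with the fingers, gently push it along the bench into the holder until its far edge lies flush along the aluminium fence, and push the blue sliding jaw closed from its outer side, so that the carrier ends up snug between the jaw and the blue fixed stop. Only push: do not grip, lift or tip anything, and do not touch the green circuit board, the parts on it or the black pad on the jaw's inner face. Leave the lamps, spool, bottle, tin and screwdriver where they are.

Things in the scene. Friction and masses are not known exactly. Their poses are not given: they have to be found in the camera images.
- carrier: dark grey plastic soldering carrier, a flat tray lying loose on the bench: 90 mm along its x, 130 mm along its y, sides 16 mm high and upright; 0.3 to 0.6 kg with its board; it takes about 2 to 4 N to slide. Origin at the centre of its underside. Its +x side is the far edge, which goes against the fence; its +y side goes against the fixed stop. Too wide either way to be spanned by a gripper
- board: green circuit board 59 x 99 mm let into the top of the carrier, inside a 15 mm wide grey rim; fixed to it, with capacitors, relay, terminals and heat sink that reach 30 mm above the bench. Origin at the centre of the board's underside, 12 mm above the carrier's. Not to be touched
- far_left (a point): lower corner of the carrier at its +x, +y end, at bench height
- far_right (a point): lower corner of the carrier at its +x, -y end
- near_left (a point): lower corner of the carrier at its -x, +y end
- near_right (a point): lower corner of the carrier at its -x, -y end
- holder: board holder bolted to the bench. Origin at bench height in the inner corner between fence and fixed stop; x points away from the robot, square to the fence, y to the left along it. The fence is an aluminium bar 20 mm high and 20 mm thick, its face at x = 0, running from y = -355 to +30 mm. The carrier slides on the bare bench in front of it
- stop_face (a point): middle of the face (black pad) of the fixed stop, 14 mm above the bench. The stop is a blue arm at the fence's left end, reaching from the fence to holder x = -50 mm; its face is at holder y = 0, it is 12 mm thick and 25 mm high
- jaw (a joint): travel (m) of the blue jaw along the fence towards the fixed stop: 0 is wide open, with 240 mm from its pad to the stop; the gap is 0.240 less the joint value. It meets a seated carrier at 0.110 and could go on to 0.130. It slides against 2 N of friction, stays where it is left, and shifts a carrier lying against it. A flat plate on top of the fence (top 28 mm) trails 93 mm to its right
- jaw_outer (a point): middle of the outer (right, -y) face of the jaw's arm, where it is pushed: 14 mm above the bench, 25 mm from the fence's face and 12 mm outside the pad's face; the arm reaches 50 mm out from the fence and stands 3 to 25 mm above the bench
- jaw_pad: black pad, 3 mm thick, covering the inner face of the jaw's arm. Origin at bench height where the pad's face meets the fence's face; axes as the holder's. Not to be touched by the robot
- lamp_a: small bright metal lamp with reflector, standing mouth down, 35 mm across and 43 mm high, to the left of the fixed stop. Origin at the centre of its foot
- lamp_b: another such lamp, standing behind the fence
- solder_spool: spool of solder with green flanges, 54 mm across, 40 mm high, standing. Origin at the centre of its foot
- flux_bottle: small amber bottle with a red cap, 36 mm across, 85 mm high. Origin at the centre of its foot
- paste_tin: low dark tin with a steel lid, 44 mm across, 22 mm high. Origin at the centre of its foot
- screwdriver: red-handled screwdriver, 170 mm long, lying on the right of the bench along its own x

How it is judged:
By the outcome, as a careful person would: the job done as asked, in the order asked, and still so for the second after the job is handed in, with the robot touching nothing.
It also fails if it takes over 67 s, if anything falls off the work surface, if the arm or the gripper's body presses on something with over 40 N, if the wrist force passes 120 N, or if a joint passes its speed limit or range.

## Robot

A 6-joint arm with a two-finger parallel gripper is mounted at the origin on the work surface. World frame = base frame: x ahead of the robot, y to its left, z up, the work surface at z = 0. Lengths are in mm, angles in degrees, forces in N, time in s.
With the tool pointing down it reaches from about 350 to 850 mm from the base axis. Payload 8.1 kg.
Tool frame: the origin (TCP) lies between the finger pads; the fingertips stand 22 mm ahead of it and the grasp point (between the pads) lies 3 mm ahead of it (r.nose_length is the z of the fingertips in the tool frame, in mm); z points along the fingers, x is the direction in which the jaws open and shut, and the axes are right-handed (so a half turn about z gives the same grasp; the last joint's range is limited). The gripper opens to 85 mm and grips with 20 to 120 N. Pads are 22 mm wide; open, the fingers measure 114 mm over their backs; the gripper's body (76 mm by 85 mm) begins 54 mm behind the grasp point. The pads swing forward as they close: fully open they stand 13 mm farther back than shut.
Start: joints at [62.429, 7.471, 85.268, -0, 87.261, -4.893], TCP at [231.307, 553.627, 253.292] pointing down, gripper open.
Joint ranges: [-169.43, 169.43], [-51.17, 129.36], [1.28, 143.12], [-76.62, 256.62], [0, 156.53], [-152.29, 152.29]. Speed limits (degrees/s): [136.94, 136.94, 159.86, 180, 180, 180].

## Interface

Orientations are given as [roll, pitch, yaw] about the fixed x, y, z axes, in that order (R = Rz(yaw) Ry(pitch) Rx(roll)).
In Python, from bench import r gives the robot as it stands.
- The arm moves only by the shell command python3 -m jog 'ROWS' [FORCE]. ROWS is JSON, a list of rows, each a list of 5 numbers: the shift along the tool's x, y, z in m, then the turn about the tool's z in degrees, then the opening in per cent of the stroke, from 0 (shut) to 100 (fully open). A call has 1 to 8 rows; each row is the pose to reach, as a shift and turn from the pose measured when the call began, along the tool's axes at that moment; what a row does not reach only later rows make up. A row lasts 1/10 s, in which the tool goes at most 50 mm and 8.59 degrees, less where a joint would pass 70% of its speed; a pose out of reach is approached as far as the arm can. A call with a gripper value outside its range is refused whole. The fingers move at their own pace and stop on an object; FORCE is the grip in N (left out, the last holds). Time passes only in rows, so rows that repeat a pose let the fingers close. It gives the time, the measured TCP pose, the force and the opening at its end, in the units of the state.
- r.sense(): the state, without advancing time (a new reading comes with each control period).
- r.snapshot(name): name is "scene" or "top" or "wrist"; returns a dict with "image" (420x560x3 uint8, red, green, blue), "K" (3x3 intrinsics, pixels), "T" (4x4, takes a point from camera to world coordinates); the wrist camera has in their place "tool_from_camera" (4x4, takes a point from camera to tool coordinates, whose origin is the TCP and whose axes are the tool frame's). Camera axes: x right, y down, z forward; pixel columns grow to the right and rows downward; lengths in mm; the calibration is good to about 2 mm. The wrist camera is an equidistant fisheye: a pixel r from the principal point sees the ray r / f radians off the axis. A picture is of the moment at which its call begins: read the wrist's pose just before it. There is no depth.
- r.hand_in(): hands the job in, once; it reports no verdict.
Trained networks look in a picture, given as the dict that the camera call returned (one of the last four; its "shot" number tells which), for a name from the list of things; names that differ only in an ending like _2 or _b are one class to them, and where a whole thing is asked for, a point or a joint stands for the part that bears it (a point fixed in the world has none). Each returns a list of dicts, best first, with "conf" (0 to 1); they miss things now and then, are a little off and sometimes report something else, mostly with a low value. They report only what shows in the picture. A call takes as long as a camera call.
- r.search_frame(picture, label): "bbox" ([left, top, right, bottom] in pixels, round what is visible of it).
- r.pinpoint(picture, label): "uv" ([column, row] in pixels: a listed point, or the origin of a listed thing).
The state is a dict: "time": time; "joint_pos": joint angles; "qd": joint speeds; "joint_efforts": joint torques, N m; "tool_pos": TCP position; "tcp_rot": TCP orientation; "ft_force": force on the tool from outside, world axes, zero at the start; "wrist_torque": the same for the moment, N m; "finger_gap": finger opening in mm.
Only numpy, scipy, OpenCV 4.12 (cv2) and the standard library are available. Lean on these libraries where they do the work, as an engineer would, in place of code of your own. Each camera call takes 0.05 s, during which the arm holds its last target. There are 200 camera calls.

## Working session

There is one attempt and no reset: what is moved stays moved. The work goes in short steps, Python scripts to look and compute and a shell command to move; the robot and the scene stay as the last step left them, time stands still between calls to the robot, and variables do not carry over. Pictures are saved under pics/ and viewed, about 8 in all and at most 12, crops included, and the job is handed in when it is done.

```bash
ls; mkdir -p pics; cat > h.py <<'E'
import numpy as np, cv2
from bench import r
from scipy.spatial.transform import Rotation as R
def toworld(p,uv,z):
    K=p["K"];T=np.array(p["T"]);d=T[:3,:3]@np.linalg.solve(K,[uv[0],uv[1],1.]);o=T[:3,3]
    return o+d*(z-o[2])/d[2]
def save(p,n): cv2.imwrite(f"pics/{n}.png",p["image"][:,:,::-1])
def pts(p,names):
    out={}
    for n,z in names.items():
        l=r.pinpoint(p,n)
        for q in l[:2]: print(n,np.round(q["uv"],1),round(q["conf"],2),np.round(toworld(p,q["uv"],z)[:2],1)); 
        if l: out[n]=toworld(p,l[0]["uv"],z)[:2]
        else: print(n,"none")
    return out
N=dict(far_left=0,far_right=0,near_left=0,near_right=0,carrier=0,board=12,holder=0,stop_face=14,jaw_outer=14,jaw_pad=0,lamp_a=0,solder_spool=0,flux_bottle=0,paste_tin=0,screwdriver=0)
E
python3 - <<'E'
from h import *
print(r.sense())
for c in ("top","scene"):
    p=r.snapshot(c);save(p,c+"0");print(c,np.round(p["T"],3).tolist(),p["K"].tolist() if hasattr(p["K"],'tolist') else p["K"]);pts(p,N)
E
```

```text
pics
{'time': 0.0, 'joint_pos': array([ 6.24264681e+01,  7.51520236e+00,  8.53304668e+01,  2.76618921e-04,
        8.72611111e+01, -4.89260305e+00]), 'qd': array([-0.08774449,  0.00403231,  0.06423431, -0.03906395, -0.05912783,
       -0.05054166]), 'joint_efforts': array([-1.63998877e-03, -5.69410193e+01, -5.00548124e+01, -1.61601483e-04,
        1.51403347e-02,  5.54200824e-06]), 'tool_pos': array([231.09374194, 553.1531743 , 252.23202765]), 'tcp_rot': array([-1.79990618e+02,  1.06367619e-01,  6.73190664e+01]), 'ft_force': array([-0.01996868,  0.57587946,  0.20267229]), 'wrist_torque': array([-0.01105967,  0.00359427, -0.00296198]), 'finger_gap': 85.22493395970426}
top [[-0.019, -0.997, 0.074, 544.463], [-1.0, 0.019, 0.003, 9.739], [-0.004, -0.074, -0.997, 1315.082], [0.0, 0.0, 0.0, 1.0]] [[505.40850317541214, 0.0, 277.70640218222155], [0.0, 505.40850317541214, 195.1836733803149], [0.0, 0.0, 1.0]]
far_left [235.5 203.6] 0.81 [622.3 124.2]
far_right [283.9 205.7] 0.8 [614.4  -1.8]
near_left [233.5 236.8] 0.71 [536.1 130.5]
near_left [257.4 221.6] 0.21 [574.3  67.9]
near_right [288.1
[... 996 characters left out ...]
17.3]
carrier [274.7 200.7] 0.83 [573.7  56. ]
carrier [ 94.9 254. ] 0.57 [ 481.7 -389.7]
board [272.  199.6] 0.67 [575.8  46.6]
holder [334.9 214.3] 0.7 [695.2 157.6]
holder [ 95.8 253.7] 0.56 [ 482.  -387.6]
stop_face [330.4 200.6] 0.79 [661.6 167.6]
stop_face [244.2 244.1] 0.44 [659.5 -84.9]
jaw_outer [247.3 246. ] 0.65 [668.3 -81.6]
jaw_pad none
lamp_a [288.6 270.6] 0.67 [770.9 -33.5]
lamp_a [370.5 207.3] 0.61 [726.4 247.3]
solder_spool [366.6 137.1] 0.71 [513.2 412.5]
flux_bottle [ 95.2 256. ] 0.83 [ 487.6 -391. ]
flux_bottle [271.  200.2] 0.71 [567.  49.]
paste_tin [361.  155.3] 0.76 [563.9 350. ]
paste_tin [370.  206.6] 0.35 [723.9 247.8]
screwdriver [132.9 315.5] 0.91 [ 682.8 -376.4]
```

```bash
python3 - <<'E'
import cv2
a=cv2.imread('pics/top0.png')[120:290,130:390]
cv2.imwrite('pics/top0c.png',cv2.resize(a,None,fx=3,fy=3,interpolation=cv2.INTER_CUBIC))
E
```

```text
(no output)
```

View pics/top0c.png

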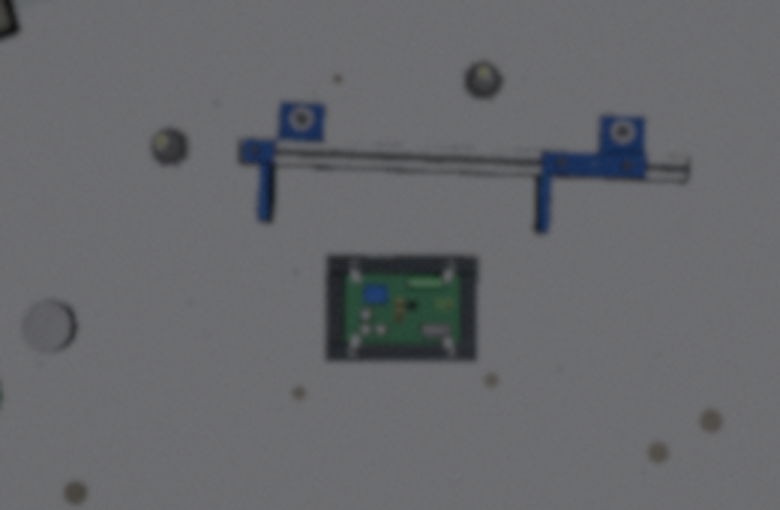

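View pics/scene0.png

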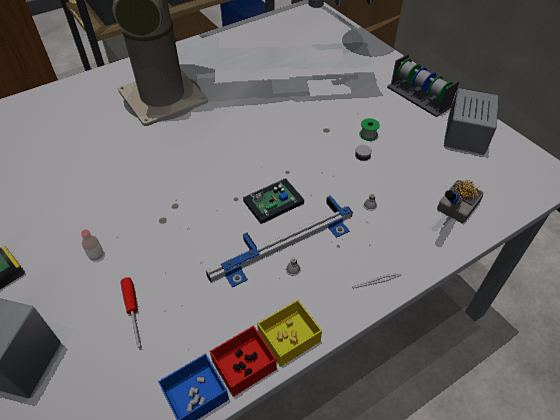

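```bash
cat >> h.py <<'E'
def go(x,y,z,yaw):
    s=r.sense();M=R.from_euler('xyz',s["tcp_rot"],degrees=True).as_matrix()
    d=M.T@(np.array([x,y,z])-s["tool_pos"])/1000
    t=(s["tcp_rot"][2]-yaw+180)%360-180
    print("t %.2f"%s["time"],np.round(s["tool_pos"],1),np.round(s["tcp_rot"],1),"F",np.round(s["ft_force"],1),"gap %.1f"%s["finger_gap"],"ROW",np.round(d,4),"turn %.1f"%t)
E
python3 -m jog '[[-0.043,0.063,-0.003,8.5,0],[-0.086,0.126,-0.006,17,0],[-0.129,0.188,-0.009,25.5,0],[-0.172,0.25,-0.012,34,0],[-0.215,0.313,-0.015,42.5,0],[-0.258,0.376,-0.018,51,0],[-0.3,0.44,-0.02,59.5,0],[-0.343,0.5,-0.02,67.3,0]]'
python3 - <<'E'
from h import *
go(500,50,270,0); p=r.snapshot("wrist"); print(p.keys(),np.round(p["tool_from_camera"],3).tolist(),p["K"],r.nose_length)
E
```

```text
time: 2.4
tool_pos: [449.3, 216.2, 268.7]
tcp_rot: [-180.0, -0.1, -0.3]
ft_force: [1.0, 0.4, -0.1]
finger_gap: 0.3
t 2.40 [449.3 216.2 268.7] [-1.8e+02 -1.0e-01 -3.0e-01] F [ 1.   0.4 -0.1] gap 0.3 ROW [ 0.0516  0.166  -0.0014] turn -0.3
dict_keys(['image', 'K', 'tool_from_camera', 'shot']) [[1.0, 0.0, -0.001, 0.287], [0.0, 0.947, 0.322, -83.464], [0.001, -0.322, 0.947, -119.957], [0.0, 0.0, 0.0, 1.0]] [[325.1922621    0.         280.84776218]
 [  0.         325.1922621  207.4908908 ]
 [  0.           0.           1.        ]] 22.0
```

```bash
cat >> h.py <<'E'
def wsnap(name):
    s=r.sense();p=r.snapshot("wrist");save(p,name)
    M=np.eye(4);M[:3,:3]=R.from_euler('xyz',s["tcp_rot"],degrees=True).as_matrix();M[:3,3]=s["tool_pos"]
    p["W"]=M@np.array(p["tool_from_camera"]);return p
def wworld(p,uv,z):
    K=np.array(p["K"]);a=(np.array(uv)-K[:2,2])/K[0,0];t=np.linalg.norm(a)
    d=p["W"][:3,:3]@np.r_[a/t*np.sin(t),np.cos(t)];o=p["W"][:3,3];return o+d*(z-o[2])/d[2]
def wpts(p,names):
    for n in names:
        for q in r.pinpoint(p,n)[:1]: print(n,np.round(q["uv"],1),round(q["conf"],2),np.round(wworld(p,q["uv"],N[n])[:2],1))
def rect(p,z,x0,x1,y0,y1,sc,name):
    # metric top-down view at height z: sc px/mm, up=+x, left=+y
    ys,xs=np.meshgrid(np.arange(y1,y0,-1/sc),np.arange(x1,x0,-1/sc))
    P=np.stack([xs,ys,np.full_like(xs,z)],-1)-p["W"][:3,3]
    c=P@p["W"][:3,:3];rr=np.linalg.norm(c[...,:2],axis=-1);t=np.arctan2(rr,c[...,2]);K=np.array(p["K"])
    uv=K[:2,2]+K[0,0]*(t/rr)[...,None]*c[...,:2]
    im=cv2.remap(p["image"],uv[...,0].astype(np.float32),uv[...,1].astype(np.float32),cv2.INTER_CUBIC)
    cv2.imwrite(f"pics/{name}.png",im[:,:,::-1]);return im
E
python3 -m jog '[[0.03,0.033,0.014,0,0],[0.06,0.066,0.028,0,0],[0.09,0.1,0.042,0,0],[0.12,0.133,0.056,0,0],[0.15,0.166,0.069,0,0],[0.15,0.166,0.069,0,0],[0.15,0.166,0.069,0,0]]'
python3 - <<'E'
from h import *
go(600,50,200,0); p=wsnap("w1"); wpts(p,["far_left","far_right","near_left","near_right","carrier","board","holder","stop_face","jaw_outer","jaw_pad"])
rect(p,0,500,720,-120,180,2.5,"w1r")
E
```

```text
time: 3.15
tool_pos: [599.9, 40.4, 199.8]
tcp_rot: [179.8, -0.1, -1.1]
ft_force: [0.5, 0.8, 0.1]
finger_gap: 0.0
t 3.15 [599.9  40.4 199.8] [ 1.798e+02 -1.000e-01 -1.100e+00] F [0.5 0.8 0.1] gap 0.0 ROW [-0.0001 -0.0096 -0.0003] turn -1.1
far_left [299.2 108.3] 0.87 [619.5 115.6]
far_right [298.8 230.8] 0.81 [618.3 -12.3]
near_left [207.  105.7] 0.61 [529.3 121.6]
near_right [211.4 231.2] 0.9 [523.8 -11.3]
carrier [256.3 171.1] 0.82 [575.8  53.6]
board [250.4 174.4] 0.78 [570.9  53.1]
holder [376.3  63.5] 0.76 [696.5 162.2]
stop_face [357.   62.2] 0.76 [673.5 160.7]
jaw_outer [337.2 287.5] 0.71 [661.1 -77.1]
jaw_pad [356.  272.9] 0.62 [684.9 -67.3]
```

View pics/w1r.png

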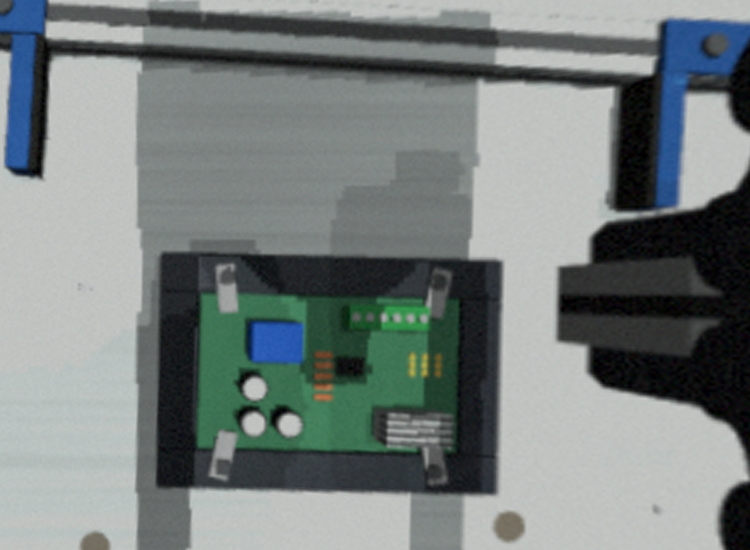

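```bash

python3 -m jog '[[-0.01,0.03,0.02,0,60],[-0.02,0.06,0.04,1.9,60],[-0.031,0.08,0.06,1.9,60],[-0.031,0.08,0.08,1.9,60],[-0.031,0.08,0.08,1.9,60],[-0.031,0.08,0.08,1.9,60]]'
python3 - <<'E'
from h import *
go(569,-40,120,-3); p=wsnap("w2"); a=cv2.imread("pics/w1.png"); b=p["image"][:,:,::-1]
c=np.hstack([x[200:420,180:380] for x in (a,b)]);cv2.imwrite("pics/cmp.png",cv2.resize(c,None,fx=2,fy=2))
E
```

```text
time: 4.3
tool_pos: [567.8, -38.2, 121.5]
tcp_rot: [179.8, -0.2, -2.9]
ft_force: [-0.1, 0.3, -0.8]
finger_gap: 51.5
t 4.30 [567.8 -38.2 121.5] [179.8  -0.2  -2.9] F [-0.1  0.3 -0.8] gap 51.5 ROW [0.0013 0.0017 0.0015] turn 0.1
```

View pics/cmp.png

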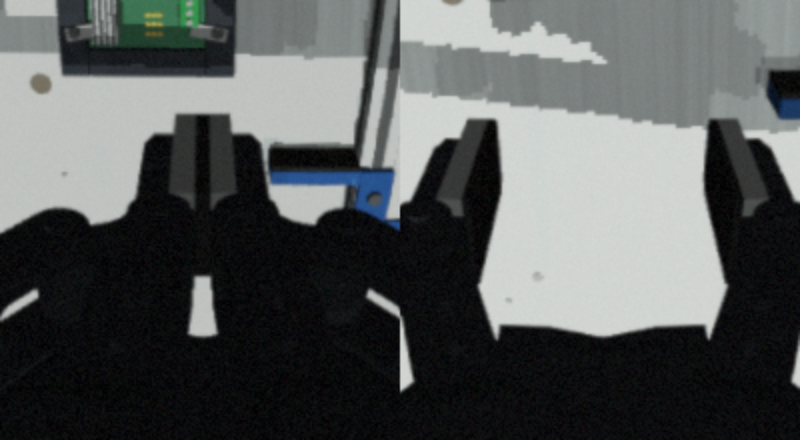

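```bash

python3 - <<'E'
from h import *
p=r.snapshot("wrist");K=np.array(p["K"]);T=np.array(p["tool_from_camera"])
for n,uv in dict(shutL=(268,257),shutM=(281,257),openLo=(180+70/2,260),openLi=(180+97/2,260),openRi=(180+308/2,260),openRo=(180+338/2,260)).items():
    a=(np.array(uv)-K[:2,2])/K[0,0];t=np.linalg.norm(a);d=T[:3,:3]@np.r_[a/t*np.sin(t),np.cos(t)]
    print(n,np.round(T[:3,3]+d*(-11-T[1,3])/d[1],1))
E
```

```text
shutL [ -6.  -11.   19.1]
shutM [  0.2 -11.   19.2]
openLo [-31.2 -11.   15.3]
openLi [-24.7 -11.   15.6]
openRi [ 25.4 -11.   15.6]
openRo [ 32.6 -11.   15.3]
```

```bash

python3 -m jog '[[0.001,0.001,0.03,0.1,60],[0.001,0.001,0.06,0.1,60],[0.001,0.001,0.08,0.1,60],[0.001,0.001,0.09,0.1,60],[0.001,0.001,0.0975,0.1,60],[0.001,0.001,0.0975,0.1,60]]'
python3 - <<'E'
from h import *
go(572,18.8,24,-3)
E
python3 -m jog '[[0,-0.004,0,0,60],[0,-0.008,0,0,60],[0,-0.011,0,0,60],[0,-0.014,0,0,60],[0,-0.017,0,0,60],[0,-0.02,0,0,60],[0,-0.023,0,0,60],[0,-0.026,0,0,60]]'
python3 - <<'E'
from h import *
go(572,18.8,24,-3); p=wsnap("w3"); rect(p,0,500,720,-120,180,2.5,"w3r")
E
```

```text
time: 5.0
tool_pos: [570.8, -39.3, 25.6]
tcp_rot: [179.8, -0.4, -3.0]
ft_force: [-0.7, 0.2, -0.1]
finger_gap: 51.3
t 5.00 [570.8 -39.3  25.6] [179.8  -0.4  -3. ] F [-0.7  0.2 -0.1] gap 51.3 ROW [-0.0018 -0.0581  0.0013] turn 0.0
time: 5.8
tool_pos: [572.6, -14.0, 26.1]
tcp_rot: [179.7, -0.4, -3.0]
ft_force: [0.0, -4.0, 3.2]
finger_gap: 51.2
t 5.80 [572.6 -14.   26.1] [179.7  -0.4  -3. ] F [ 0.  -4.   3.2] gap 51.2 ROW [-0.0024 -0.0327  0.0019] turn 0.0
```

View pics/w3r.png

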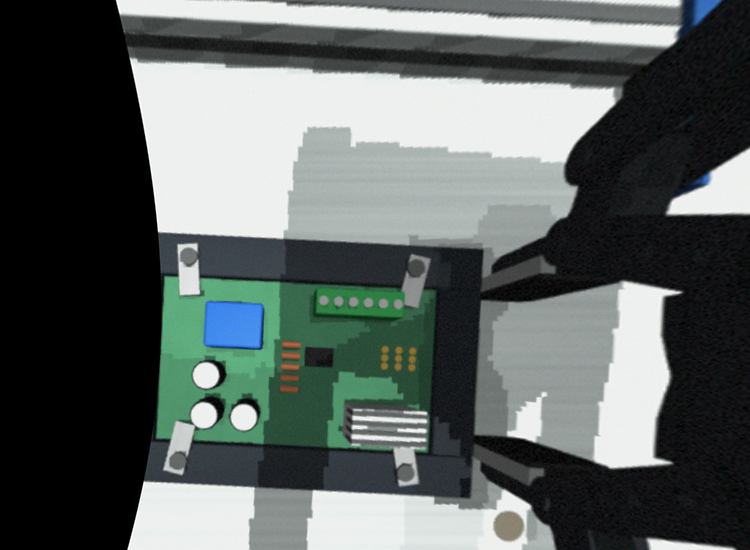

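```bash

python3 -m jog '[[0,-0.003,0.001,0,60],[0,-0.006,0.001,0,60],[0,-0.009,0.001,0,60],[0,-0.012,0.001,0,60],[0,-0.015,0.001,0,60],[0,-0.018,0.001,0,60],[0,-0.021,0.001,0,60],[0,-0.024,0.001,0,60]]'
python3 -m jog '[[0,-0.003,0,0,60],[0,-0.006,0,0,60],[0,-0.0075,0,0,60],[0,-0.0075,0,0,60],[0,-0.004,0,0,60],[0,0.005,0,0,60],[0,0.025,-0.02,0,60],[0,0.03,-0.06,0,60]]'
python3 - <<'E'
from h import *
go(500,85,150,87)
E
```

```text
time: 6.65
tool_pos: [574.5, 9.9, 25.6]
tcp_rot: [179.7, -0.5, -3.0]
ft_force: [0.1, -5.9, 4.5]
finger_gap: 51.2
time: 7.45
tool_pos: [569.0, -21.0, 82.3]
tcp_rot: [179.7, -0.0, -3.0]
ft_force: [-0.0, -0.1, 0.2]
finger_gap: 50.8
t 7.45 [569.  -21.   82.3] [179.7  -0.   -3. ] F [-0.  -0.1  0.2] gap 50.8 ROW [-0.0745 -0.1019 -0.0683] turn -90.0
```

```bash

python3 -m jog '[[-0.005,0,-0.03,-8,60],[-0.02,-0.02,-0.06,-16,60],[-0.035,-0.04,-0.068,-24.5,60],[-0.05,-0.06,-0.068,-33,60],[-0.065,-0.08,-0.068,-41.5,60],[-0.08,-0.104,-0.068,-50,60],[-0.0945,-0.104,-0.068,-58.5,60],[-0.0945,-0.104,-0.068,-67,60]]'
python3 -m jog '[[0,0,0,-8.5,60],[0,0,0,-17,60],[0,0,0,-23.6,60],[0,0,0,-23.6,60],[0,0,0,-23.6,60]]'
python3 - <<'E'
from h import *
go(480,88,150,87); p=wsnap("w4"); wpts(p,["far_left","far_right","near_left","near_right","carrier","holder","stop_face","jaw_outer"])
rect(p,0,500,720,-120,180,2.5,"w4r")
E
```

```text
time: 8.25
tool_pos: [478.3, 88.7, 149.2]
tcp_rot: [180.0, 0.3, 64.4]
ft_force: [0.3, 1.0, -0.1]
finger_gap: 51.2
time: 8.75
tool_pos: [478.2, 88.5, 149.0]
tcp_rot: [-179.9, 0.3, 87.8]
ft_force: [-0.0, -0.2, 0.2]
finger_gap: 51.3
t 8.75 [478.2  88.5 149. ] [-179.9    0.3   87.8] F [-0.  -0.2  0.2] gap 51.3 ROW [-0.0004  0.0018 -0.001 ] turn 0.8
far_left [352.1 326. ] 0.92 [623.  158.9]
far_right [227.7 325.6] 0.79 [616.6  26.5]
near_left [360.2 251.2] 0.89 [532.6 160.7]
near_right [220.4 250.8] 0.92 [527.1  30. ]
carrier [290.  292.8] 0.55 [575.4  93.5]
```

View pics/w4r.png

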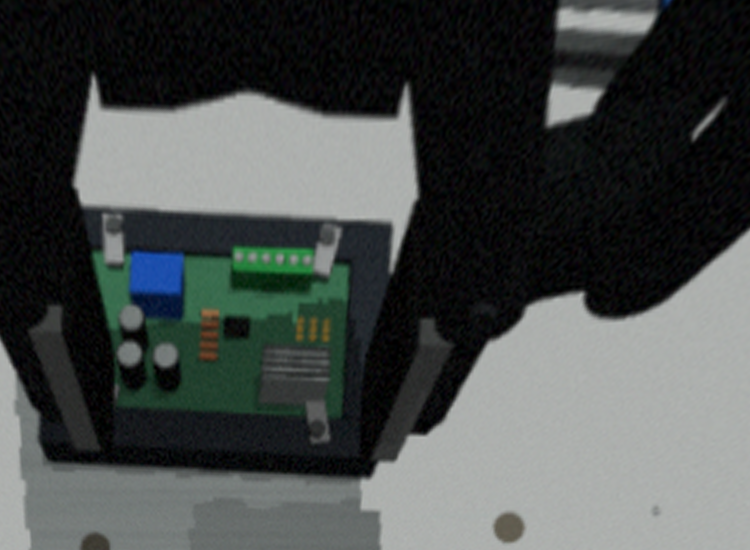

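```bash

python3 -m jog '[[0.009,0.01,0.03,0.8,60],[0.009,0.02,0.06,0.8,60],[0.009,0.023,0.09,0.8,60],[0.009,0.023,0.11,0.8,60],[0.009,0.023,0.12,0.8,60],[0.009,0.023,0.125,0.8,60],[0.009,0.023,0.125,0.8,60]]'
python3 - <<'E'
from h import *
go(595,92,24,87)
E
python3 -m jog '[[0,0.004,0.001,0,60],[0,0.008,0.001,0,60],[0,0.011,0.001,0,60],[0,0.014,0.001,0,60],[0,0.017,0.001,0,60],[0,0.02,0.001,0,60],[0,0.023,0.001,0,60],[0,0.026,0.001,0,60]]'
python3 - <<'E'
from h import *
go(595,92,24,87)
E
```

```text
time: 9.9
tool_pos: [501.5, 96.4, 24.2]
tcp_rot: [-179.9, 0.3, 87.2]
ft_force: [0.5, -0.4, 0.1]
finger_gap: 50.9
t 9.90 [501.5  96.4  24.2] [-179.9    0.3   87.2] F [ 0.5 -0.4  0.1] gap 50.9 ROW [0.0002 0.0936 0.0001] turn 0.2
time: 10.7
tool_pos: [526.3, 95.1, 22.7]
tcp_rot: [-179.8, 0.3, 87.2]
ft_force: [-6.9, 1.0, 6.6]
finger_gap: 51.3
t 10.70 [526.3  95.1  22.7] [-179.8    0.3   87.2] F [-6.9  1.   6.6] gap 51.3 ROW [ 0.0002  0.0687 -0.0016] turn 0.2
```

```bash

python3 -m jog '[[0,0.003,0,0,60],[0,0.006,0,0,60],[0,0.009,0,0,60],[0,0.012,0,0,60],[0,0.015,0,0,60],[0,0.018,0,0,60],[0,0.021,0,0,60],[0,0.024,0,0,60]]'
python3 -m jog '[[0,0.003,0,0,60],[0,0.006,0,0,60],[0,0.009,0,0,60],[0,0.012,0,0,60],[0,0.015,0,0,60],[0,0.018,0,0,60],[0,0.021,0,0,60],[0,0.024,0,0,60]]'
python3 - <<'E'
from h import *
go(595,92,24,87);p=wsnap("w5"); wpts(p,["far_left","far_right","near_left","near_right","carrier","holder","stop_face","jaw_outer"])
q=r.snapshot("top");pts(q,{k:N[k] for k in ["far_left","far_right","near_left","near_right","holder","stop_face"]})
rect(p,0,560,720,0,200,3,"w5r")
E
```

```text
time: 11.5
tool_pos: [549.2, 94.0, 22.3]
tcp_rot: [-179.6, 0.3, 87.2]
ft_force: [-6.7, 0.5, 5.5]
finger_gap: 51.4
time: 12.3
tool_pos: [572.1, 93.0, 21.8]
tcp_rot: [-179.4, 0.3, 87.2]
ft_force: [-6.7, 0.2, 5.9]
finger_gap: 51.3
t 12.30 [572.1  93.   21.8] [-179.4    0.3   87.2] F [-6.7  0.2  5.9] gap 51.3 ROW [ 0.0001  0.0229 -0.0025] turn 0.2
far_left [377.2 395.7] 0.66 [677.4 154.9]
near_left [403.6 285.2] 0.82 [584.5 159. ]
near_right [161.  287.1] 0.69 [579.7  28. ]
carrier [280.4 354.8] 0.63 [628.8  90.3]
holder [379.1 409.3] 0.68 [695.1 158.9]
stop_face [391.3 407. ] 0.98 [674.5 161.3]
jaw_outer [ 59.2 380.1] 0.7 [660.  -75.7]
far_left [221.9 182.2] 0.86 [679.  159.1]
far_right [269.8 182.9] 0.97 [674.7  33.8]
far_right [120.5 249.8] 0.32 [508.1 423.9]
near_left none
near_right [271.9 222.2] 0.82 [572.   30.2]
near_right [222.6 185.4] 0.26 [670.6 157.3]
holder [220.7 173.2] 0.55 [702.7 162. ]
stop_face [222.7 184.9] 0.68 [670.5 155.5]
```

View pics/w5r.png

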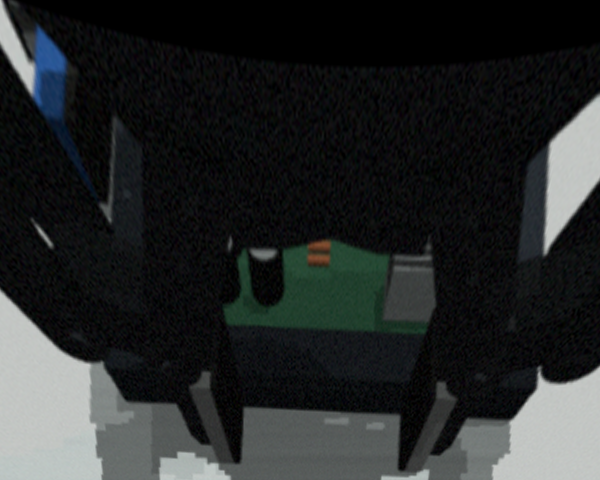

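```bash

python3 -m jog '[[0,0.003,-0.0005,0,60],[0,0.006,-0.0005,0,60],[0,0.009,-0.0005,0,60],[0,0.011,-0.0005,0,60],[0,0.013,-0.0005,0,60],[0,0.015,-0.0005,0,60],[0,0.0165,-0.0005,0,60],[0,0.018,-0.0005,0,60]]'
python3 -m jog '[[0,0.001,0,0,60],[0,0.002,0,0,60],[0,0.003,0,0,60],[0,0.004,0,0,60]]'
python3 - <<'E'
from h import *
go(595,92,24,87)
E
```

```text
time: 13.9
tool_pos: [591.2, 92.0, 22.5]
tcp_rot: [-179.6, 0.3, 87.2]
ft_force: [-4.4, 0.6, 2.2]
finger_gap: 51.5
time: 14.3
tool_pos: [593.2, 92.0, 22.4]
tcp_rot: [-179.3, 0.3, 87.2]
ft_force: [-18.3, 1.0, 13.0]
finger_gap: 51.1
t 14.30 [593.2  92.   22.4] [-179.3    0.3   87.2] F [-18.3   1.   13. ] gap 51.1 ROW [ 0.0001  0.0018 -0.0016] turn 0.2
```

```bash

python3 -m jog '[[0,-0.003,0,0,60],[0,-0.015,0,0,60],[0,-0.045,0,0,60],[0,-0.06,-0.03,0,60],[0,-0.06,-0.07,8.5,40],[0,-0.06,-0.11,17,0],[-0.02,-0.06,-0.13,25.5,0],[-0.05,-0.05,-0.13,34,0]]'
python3 - <<'E'
from h import *
go(655,-125,150,-3)
E
```

```text
time: 15.1
tool_pos: [545.6, 45.8, 158.7]
tcp_rot: [180.0, 0.3, 53.0]
ft_force: [1.7, -0.5, 0.0]
finger_gap: 0.2
t 15.10 [545.6  45.8 158.7] [180.    0.3  53. ] F [ 1.7 -0.5  0. ] gap 0.2 ROW [-0.0706  0.1901  0.0092] turn 56.0
```

```bash

python3 -m jog '[[-0.01,0.027,0.001,8,0],[-0.02,0.054,0.002,16,0],[-0.03,0.081,0.003,24,0],[-0.04,0.108,0.004,32,0],[-0.05,0.135,0.005,40,0],[-0.06,0.162,0.006,48,0],[-0.0706,0.19,0.009,56,0],[-0.0706,0.19,0.009,56,0]]'
python3 - <<'E'
from h import *
go(661,-110,28,-3);p=wsnap("w6"); wpts(p,["far_left","far_right","near_left","near_right","carrier","holder","stop_face","jaw_outer","jaw_pad"])
rect(p,0,560,740,-140,200,2.2,"w6r")
E
```

```text
time: 15.9
tool_pos: [656.5, -128.6, 150.1]
tcp_rot: [179.6, -0.0, -3.4]
ft_force: [-0.3, 0.3, 0.0]
finger_gap: 0.2
t 15.90 [ 656.5 -128.6  150.1] [179.6  -0.   -3.4] F [-0.3  0.3  0. ] gap 0.2 ROW [ 0.0034 -0.0196  0.1219] turn -0.4
near_left [308.6 122.1] 0.72 [683.3 -65.1]
near_right [202.7  20.1] 0.76 [601.6  28.7]
jaw_outer [280.7 139.3] 0.83 [659.6 -76.5]
jaw_pad [312.1 122.8] 0.72 [686.1 -65.8]
```

View pics/w6r.png

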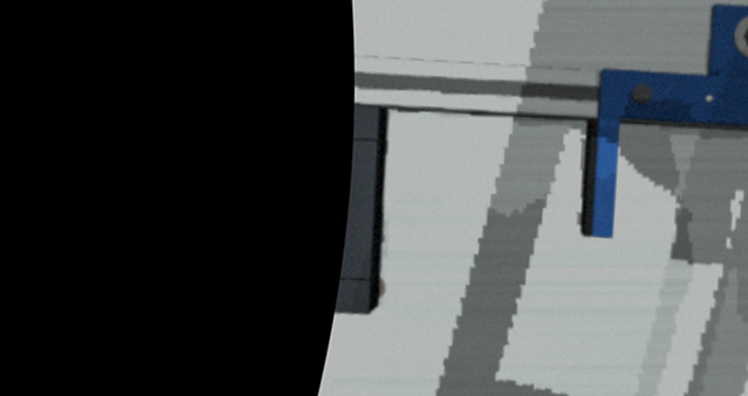

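```bash

python3 -m jog '[[-0.002,-0.008,0.03,-0.4,0],[-0.002,-0.016,0.06,-0.4,0],[-0.002,-0.016,0.09,-0.4,0],[-0.002,-0.016,0.108,-0.4,0],[-0.002,-0.016,0.118,-0.4,0],[-0.002,-0.016,0.122,-0.4,0],[-0.002,-0.016,0.122,-0.4,0]]'
python3 -m jog '[[0,-0.005,0,0,0],[0,-0.01,0,0,0],[0,-0.014,0,0,0],[0,-0.018,0,0,0],[0,-0.021,0,0,0],[0,-0.024,0,0,0],[0,-0.027,0,0,0],[0,-0.03,0,0,0]]'
python3 - <<'E'
from h import *
go(661.5,9.8,28,-3)
E
```

```text
time: 17.1
tool_pos: [653.9, -109.1, 29.0]
tcp_rot: [179.7, 0.1, -2.5]
ft_force: [-0.1, -0.2, -0.0]
finger_gap: -0.1
time: 17.9
tool_pos: [655.5, -79.2, 29.1]
tcp_rot: [179.7, 0.0, -2.6]
ft_force: [0.7, -1.2, 1.1]
finger_gap: 0.0
t 17.90 [655.5 -79.2  29.1] [179.7   0.   -2.6] F [ 0.7 -1.2  1.1] gap 0.0 ROW [ 0.002  -0.0892  0.0007] turn 0.4
```

```bash

python3 -m jog '[[0,-0.0035,0,0,0],[0,-0.007,0,0,0],[0,-0.0105,0,0,0],[0,-0.014,0,0,0],[0.001,-0.0175,0,0.4,0],[0.001,-0.021,0,0.4,0],[0.001,-0.0245,0,0.4,0],[0.001,-0.028,0,0.4,0]]'
python3 -m jog '[[0,-0.0035,0,0,0],[0,-0.007,0,0,0],[0,-0.0105,0,0,0],[0,-0.014,0,0,0],[0,-0.0175,0,0,0],[0,-0.021,0,0,0],[0,-0.0245,0,0,0],[0,-0.028,0,0,0]]'
python3 - <<'E'
from h import *
go(661.5,9.8,28,-3)
E
```

```text
time: 18.7
tool_pos: [657.6, -50.9, 28.8]
tcp_rot: [179.7, 0.1, -3.0]
ft_force: [0.1, -2.8, 0.3]
finger_gap: 0.0
time: 19.5
tool_pos: [659.2, -22.7, 28.8]
tcp_rot: [179.7, 0.0, -3.0]
ft_force: [1.3, -2.4, 0.9]
finger_gap: 0.4
t 19.50 [659.2 -22.7  28.8] [179.7   0.   -3. ] F [ 1.3 -2.4  0.9] gap 0.4 ROW [ 0.0006 -0.0326  0.0007] turn 0.0
```

```bash

python3 -m jog '[[0,-0.003,0,0,0],[0,-0.006,0,0,0],[0,-0.009,0,0,0],[0,-0.012,0,0,0],[0,-0.015,0,0,0],[0,-0.018,0,0,0],[0,-0.02,0,0,0],[0,-0.022,0,0,0]]'
python3 -m jog '[[0,-0.0015,0,0,0],[0,-0.003,0,0,0],[0,-0.0045,0,0,0],[0,-0.006,0,0,0]]'
python3 - <<'E'
from h import *
go(661.5,9.8,28,-3);p=wsnap("w7")
rect(p,0,560,740,-40,200,2.8,"w7r")
E
```

```text
time: 20.3
tool_pos: [660.3, -0.6, 28.7]
tcp_rot: [179.7, 0.0, -3.0]
ft_force: [1.8, -1.9, 1.7]
finger_gap: 0.4
time: 20.7
tool_pos: [660.6, 4.6, 28.7]
tcp_rot: [179.6, 0.0, -3.0]
ft_force: [0.9, -6.7, 2.3]
finger_gap: -0.2
t 20.70 [660.6   4.6  28.7] [179.6   0.   -3. ] F [ 0.9 -6.7  2.3] gap -0.2 ROW [ 0.0006 -0.0053  0.0007] turn 0.0
```

View pics/w7r.png

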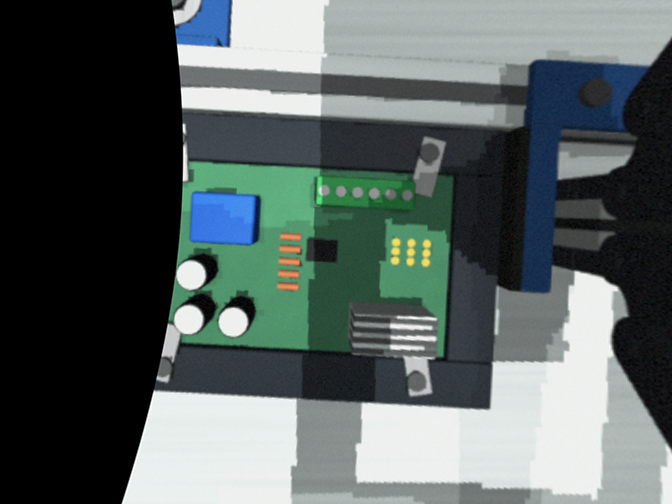

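```bash

python3 -m jog '[[0,-0.001,0,0,0],[0,-0.002,0,0,0],[0,-0.003,0,0,0],[0,-0.004,0,0,0]]'

```

```text
time: 21.15
tool_pos: [660.8, 7.4, 28.7]
tcp_rot: [179.5, 0.0, -3.0]
ft_force: [0.5, -8.3, 1.1]
finger_gap: 0.0
```

```bash

python3 -m jog '[[0,-0.001,0,0,0],[0,-0.002,0,0,0],[0,-0.003,0,0,0]]'

```

```text
time: 21.45
tool_pos: [660.9, 8.4, 28.8]
tcp_rot: [179.4, 0.0, -3.0]
ft_force: [-1.1, -13.7, 2.4]
finger_gap: -0.2
```

```bash

python3 -m jog '[[0,-0.001,0,0,0],[0,-0.002,0,0,0],[0,-0.003,0,0,0]]'

```

```text
time: 21.75
tool_pos: [660.9, 8.5, 28.8]
tcp_rot: [179.1, 0.1, -3.1]
ft_force: [-0.7, -17.0, 2.1]
finger_gap: 0.1
```

```bash

python3 -m jog '[[0,0.003,0,0,0],[0,0.015,0,0,0],[0,0.04,-0.01,0,0],[0,0.05,-0.05,0,0],[0,0.05,-0.09,0,0],[0,0.04,-0.13,0,0],[0,0.02,-0.17,0,0],[-0.02,0,-0.18,0,0]]'
python3 -m jog '[[-0.01,-0.03,-0.01,0,0],[-0.02,-0.05,-0.01,0,0],[-0.02,-0.05,-0.01,0,0],[-0.02,-0.05,-0.01,0,0]]'
python3 - <<'E'
from h import *
go(620,50,210,-3);p=wsnap("w8");wpts(p,["far_left","far_right","near_left","near_right","holder","stop_face","jaw_outer","jaw_pad"])
rect(p,0,580,740,-20,200,3.5,"w8r")
E
```

```text
time: 22.55
tool_pos: [644.6, 12.1, 215.3]
tcp_rot: [179.2, -0.5, -3.1]
ft_force: [1.1, 0.9, 0.7]
finger_gap: 0.2
time: 22.95
tool_pos: [627.0, 63.3, 224.1]
tcp_rot: [179.2, -0.4, -3.0]
ft_force: [0.5, 0.2, 0.5]
finger_gap: -0.0
t 22.95 [627.   63.3 224.1] [179.2  -0.4  -3. ] F [0.5 0.2 0.5] gap -0.0 ROW [-0.0064  0.0135  0.0142] turn -0.0
far_left [346.5  84.4] 0.59 [702.5 158.8]
far_right [336.9 197.1] 0.57 [690.1  35.1]
near_left [258.5  81.1] 0.75 [611.1 165.6]
near_right [257.  201.2] 0.58 [600.6  35.2]
holder [345.4  85.1] 0.87 [701.3 158.1]
stop_face [321.4  81.9] 0.81 [674.2 161.2]
jaw_outer [316.  218.6] 0.68 [664.6  16.3]
jaw_pad [337.4 202.4] 0.49 [690.6  28.8]
```

View pics/w8r.png

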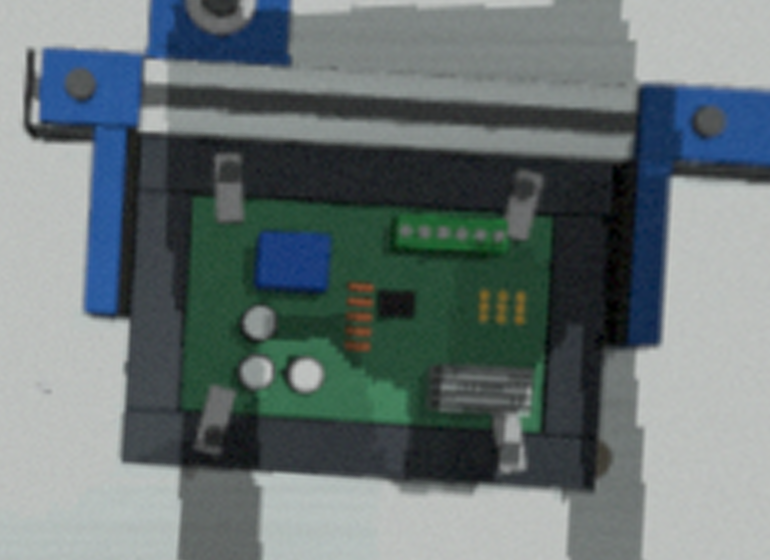

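```bash

python3 - <<'E'
from h import *
p=wsnap("w9")
a=rect(p,18,645,710,125,175,7,"_a");b=rect(p,18,645,710,15,65,7,"_b")
c=cv2.convertScaleAbs(np.hstack([a,np.full((a.shape[0],10,3),255,np.uint8),b]),alpha=1.8,beta=20)
cv2.imwrite("pics/w9c.png",c[:,:,::-1])
# fence/carrier edge: brightest-to-dark row transition per column at z=18
im=cv2.cvtColor(rect(p,18,670,715,35,155,8,"_c"),cv2.COLOR_RGB2GRAY).astype(float)
g=cv2.GaussianBlur(im,(5,9),2)
d=np.diff(g,axis=0)
for y in (150,140,120,110,80,70,60,50,42): 
    k=int((155-y)*8);v=np.argmin(d[:,k-8:k+8].mean(1)); print(y,715-v/8, end=' | ')
E
```

```text
150 711.5 | 140 697.625 | 120 709.75 | 110 695.875 | 80 694.25 | 70 693.5 | 60 706.125 | 50 705.5 | 42 705.25 |
```

View pics/w9c.png

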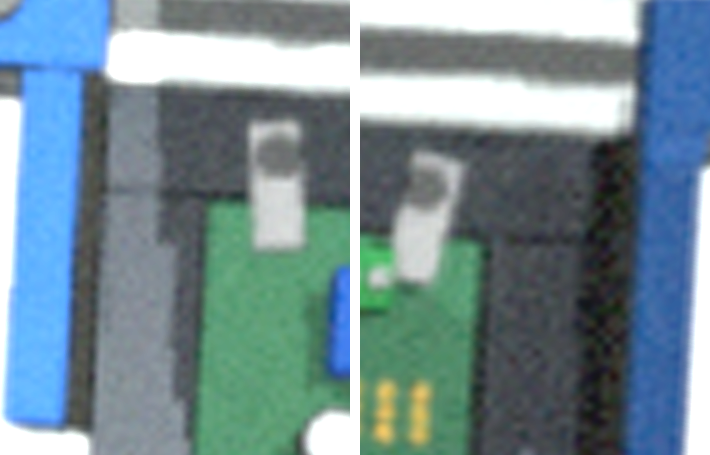

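```bash
python3 -c "
from h import *
go(620,50,210,-3);print(r.hand_in())"
```

```text
t 23.45 [627.4  62.9 224.3] [179.2  -0.5  -3.1] F [-0.3  0.   0.1] gap 0.1 ROW [-0.0068  0.0131  0.0144] turn -0.1
the job is handed in; nothing more can be done
None
```

The carrier is seated in the holder and the job is handed in at 23.5 s; the hand-in gives no verdict.

**What I did:**
- I pushed the carrier about 40 mm to the left with two fingers on its right side.
- I then pushed it squarely against the fence, ending at about 18 N.
- With shut fingers on the jaw's outer face, I closed the jaw until it stalled against the carrier and stop at about 17 N, then backed off and lifted clear.

**Last checks:**
- **Fence:** a close-up shows the far edge along the fence with no visible gap. The 15 mm rim up to the fence edge reads 15.3 mm at the left end and 15.9 mm at the right. That fits a gap of about zero, since camera parallax alone makes it look roughly 1 mm wider.
- **Angle:** I read the fence at 3.1 to 3.35° and the carrier rim at 3.4°. The carrier's left and near edges in the coarser picture gave 2.5° and 3.65°, which I put down to measuring noise.
- **Stop and jaw:** the carrier lies between the stop's pad and the jaw's pad in the picture. The jaw stopped about 1 mm from where I had worked out it should.
- **Robot:** the wrist force was about zero with the fingers about 200 mm above the bench.

I did not take a last picture of the lamps, spool, bottle, tin and screwdriver. My moves stayed clear of where I had located them.

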